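# Collapse the flat-topped telescopic stand

### The arm

A 6-joint arm with a two-finger parallel gripper is mounted at the origin on a cart in front of the work surface, level with it; the furniture and walls round the work are solid. World frame = base frame: x ahead of the robot, y to its left, z up, the work surface at z = 0. Lengths are in m, angles in rad, forces in N, time in s.
With the tool pointing down it reaches from about 0.275 to 0.825 m from the base axis. Payload 5.2 kg.
Tool frame: the origin (TCP) lies midway between the tips of the shut fingers; the grasp point (between the pads) lies 19 mm behind it; z points along the fingers, y is the line along which they close (so a half turn about z gives the same grasp; the last joint's range is limited). The gripper opens to 93 mm and grips with 3 to 60 N. Pads are 15 mm wide; open, the fingers measure 128 mm over their backs; the gripper's body (75 mm by 188 mm) begins 65 mm behind the grasp point.
Start: joints at [-1.434, 0.259, 1.535, -0, 1.348, -0.203], TCP at [0.183, -0.519, 0.219] pointing down, gripper open.
Joint ranges: [-3.14, 3.14], [-0.91, 2.08], [0.19, 2.58], [-1.22, 4.36], [0.22, 2.71], [-3.12, 3.12]. Speed limits (rad/s): [2.57, 2.57, 3.14, 3.14, 3.14, 3.14].

### API

Orientations are given as [roll, pitch, yaw] about the fixed x, y, z axes, in that order (R = Rz(yaw) Ry(pitch) Rx(roll)).
In Python, from workcell import manip, viewer, hand_in gives the robot as it stands.
- The arm moves only by the tool carry_out, never from a script. Its argument "commands" is a list of rows, each a list of 6 numbers: the shift along the world's x, y, z in cm, then the turn, a rotation vector about the world's x, y, z in degrees. In form: [[dx, dy, dz, rx, ry, rz], ...]. A call has 1 to 5 rows; each row is the pose to reach, as a shift and turn from the pose commanded when the call began; what a row does not reach only later rows make up. A row lasts 1/12 s, in which the tool goes at most 41.7 mm and 7.16 degrees, less where a joint would pass 70% of its speed; a pose out of reach is approached as far as the arm can. A call with a gripper value outside its range is refused whole. "jaw" is the finger opening in cm, from 0 to 9.3, set as the call begins (left out, the last holds). The fingers move at their own pace and stop on an object; "grip_force" is the grip in N (left out, the last holds). Time passes only in rows, so rows that repeat a pose let the fingers close. It gives the time, the measured TCP pose, the force, the opening and the grip force at its end, in the units of the state.
- manip.get_obs(): the state, without advancing time (a new reading comes with each control period).
- viewer.get_image(name): name is "scene" or "side" or "wrist"; returns the picture (420x560x3 uint8, blue, green, red); there is no depth.
- viewer.calibration(name): a dict with "fx", "fy", "cx", "cy" (pixels), "view" (4x4, takes a point from world to camera coordinates); the wrist camera has in their place "tool_from_camera" (4x4, takes a point from camera to tool coordinates, whose origin is the TCP and whose axes are the flange's). Camera axes: x right, y down, z forward; pixel columns grow to the right and rows downward; lengths in m; the calibration is good to about 2 mm. A picture is of the moment at which its call begins: read the wrist's pose just before it. calibration takes no time and is no camera call.
- hand_in(): hands the job in; it is judged then, once.
The state is a dict: "clock": time; "q": joint angles; "joint_vel": joint speeds; "effort": joint torques, N m; "tool_pos": TCP position; "ee_rot": TCP orientation; "ft_force": force on the tool from outside, world axes, zero at the start; "ft_torque": the same for the moment, N m; "finger_gap": opening from 0.0 (shut) to 1.0 (fully open); "gripper_force": force on a finger pad.
Only numpy, scipy, OpenCV 4.12 (cv2) and the standard library are available. Lean on these libraries where they do the work, as an engineer would, in place of code of your own. Each camera call takes 0.05 s, during which the arm holds its last target. There are 200 camera calls.

### The job

Two telescopic props stand extended on the workbench. Collapse the one with the flat round top so that it can be put away: push its thin inner tube fully home first, then its middle tube fully home. Leave the prop with the V-shaped rest extended as it is.

Things in the scene. Friction and masses are not known exactly. Their poses are not given: they have to be found in the camera images.
- flat_stand: The prop to collapse, origin at the centre of its underside, z up: a 90 mm round steel foot fixed to the bench with an upright outer tube whose gland nut (49 mm diameter) ends 100 mm above the bench. A middle tube (33 mm diameter, with a collar 45 mm diameter, 12 mm high) slides down into it, and an inner tube (23 mm) slides down into the middle one; all are coaxial.
- flat_top (a point): Centre of the upper face of the flat round aluminium disc (46 mm diameter, 10 mm thick) carried by the inner tube, on top of the prop to collapse. Its height above the bench is 122 mm plus the values of joints flat_inner and flat_middle: 207 to 232 mm at the start, 122 mm with both tubes home.
- flat_inner (a joint): How far the inner tube with the disc stands out of the middle tube, in m: 0 = fully home (disc on the collar, firm stop); 0.040 to 0.055 at the start, 0.060 at most. It slides at about 4 N and stays where left. Pressing on the disc moves this tube first; once it is home, pressing on drives the middle tube.
- flat_middle (a joint): How far the middle tube stands out of the outer tube, in m: 0 = fully home (collar on the gland nut, firm stop); 0.045 to 0.055 at the start, 0.060 at most. It slides at about 9 N and stays where it is left.
- fork_top (a point): Bottom of the V-shaped aluminium rest (two leaning plates 30 mm wide, rising about 28 mm above this point, open upward) on top of the other prop, which is otherwise built the same; 203 to 228 mm above the bench. To be left alone. The props stand at least 225 mm apart; which is left and which right varies.
Mind the look-alikes: they are no part of the job. What is shaped like the flat_stand but orange is not meant.

How it is judged:
By the outcome, as a careful person would: the job done as asked, in the order asked, and still so for the second after the job is handed in, with the robot touching nothing.
It also fails if it takes over 32 s, if anything falls off the work surface, if the arm or the gripper's body presses on something with over 40 N, if the wrist force passes 120 N, or if a joint passes its speed limit or range.

## Working session

There is one attempt and no reset: what is moved stays moved. The work goes in short steps, Python scripts to look and compute and a tool call to move; the robot and the scene stay as the last step left them, time stands still between calls to the robot, and variables do not carry over. Pictures are saved under pics/ and viewed, at most 10 in all, crops included, and the job is handed in when it is done.

Besides the shell and the picture viewer there is one more tool, called after "Emit:" by a JSON object that holds its "name" and its "arguments". carry_out: Moves the arm, as the interface text tells. Its arguments: {"type":"object","properties":{"commands":{"type":"array","items":{"type":"array","items":{"type":"number"}}},"jaw":{"type":"number"},"grip_force":{"type":"number"}},"required":["commands"]}

```bash
mkdir -p pics
python3 - <<'E'
from workcell import manip, viewer
import cv2,numpy as np
o=manip.get_obs();print(o['clock'],o['tool_pos'],o['ee_rot'],o['finger_gap'])
for n in("scene","side"):
    cv2.imwrite(f"pics/{n}0.png",viewer.get_image(n))
    c=viewer.calibration(n);print(n,c['fx'],c['cx'],c['cy'],np.round(c['view'],3).tolist())
E
```

```text
0.0 [ 0.1832451  -0.51800615  0.21783515] [-3.13982072e+00 -3.64856039e-04  3.39788900e-01] 0.9996026126116305
scene 457.20991381958186 279.0069896802162 214.26522928163146 [[-0.598, -0.801, 0.011, 0.136], [-0.521, 0.378, -0.765, 0.447], [0.609, -0.463, -0.644, 1.056], [0.0, 0.0, 0.0, 1.0]]
side 445.9353801276849 280.9912491294698 210.70401904005593 [[-0.882, -0.472, 0.019, 0.379], [-0.204, 0.344, -0.916, 0.277], [0.426, -0.812, -0.4, 1.064], [0.0, 0.0, 0.0, 1.0]]
```

View pics/scene0.png

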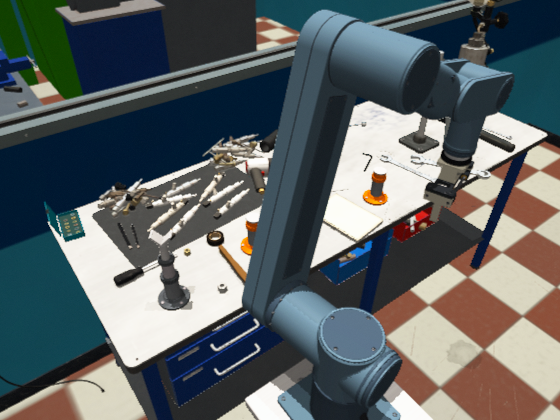

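View pics/side0.png

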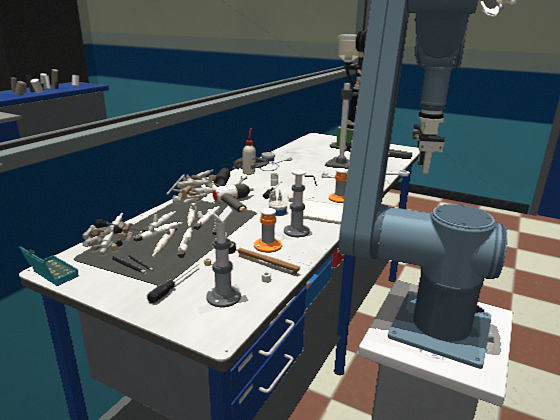

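The side view shows two grey props: the left one has its foot at about (223,297) and its top near (220,215). The other has its foot at about (296,232) and its top near (297,173). The arm hides the second one in the scene view. I'll zoom in on both.

Run:
```python
import cv2
i=cv2.imread("pics/side0.png")[160:310,190:330]
cv2.imwrite("pics/crop.png",cv2.resize(i,None,fx=4,fy=4,interpolation=2))
```

```text
(no output)
```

View pics/crop.png

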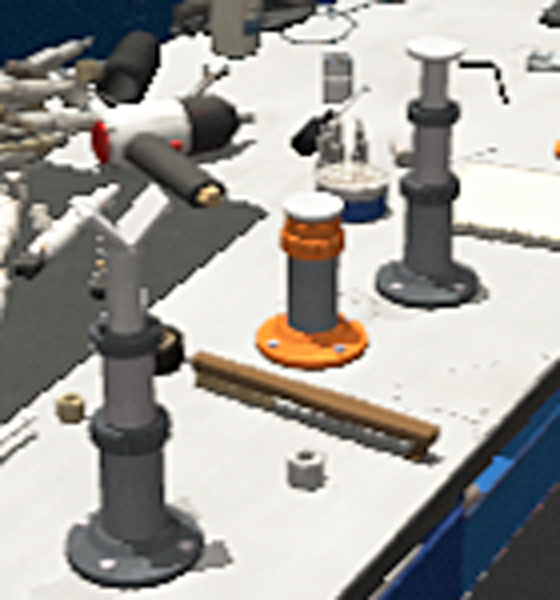

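The crop shows the flat-topped prop at the right: disc centre near side pixel (299,171.5), gland top near (297.6,205.5), foot centre near (297,231). The V prop is at the left and the orange decoys are separate.

```bash
cat > h.py <<'E'
import numpy as np, cv2
from scipy.spatial.transform import Rotation as R
from workcell import manip, viewer
def ray(c,V,u,v):
    d=V[:3,:3].T@np.array([(u-c['cx'])/c['fx'],(v-c['cy'])/c['fy'],1]); return -V[:3,:3].T@V[:3,3],d
def atz(c,V,u,v,z):
    p,d=ray(c,V,u,v); return p+d*(z-p[2])/d[2]
def proj(c,V,P):
    q=V[:3,:3]@np.array(P)+V[:3,3]; return c['fx']*q[0]/q[2]+c['cx'],c['fy']*q[1]/q[2]+c['cy']
def wristV(c,o):
    T=np.eye(4);T[:3,:3]=R.from_euler('xyz',o['ee_rot']).as_matrix();T[:3,3]=o['tool_pos']
    return np.linalg.inv(T@np.array(c['tool_from_camera']))
E
python3 - <<'E'
from h import *
c=viewer.calibration('side');V=np.array(c['view'])
print(atz(c,V,297,231,.01),atz(c,V,297.6,205.5,.1))
for z in(.205,.22,.235):print(z,atz(c,V,299,171.5,z))
c2=viewer.calibration('scene');V2=np.array(c2['view'])
print(proj(c2,V2,atz(c,V,299,171.5,.22)))
print('fork',atz(c,V,222,297,.01))
print(np.round(viewer.calibration('wrist')['tool_from_camera'],3))
E
```

```text
[ 0.51541222 -0.2731957   0.01      ] [ 0.51965146 -0.27939063  0.1       ]
0.205 [ 0.53582242 -0.31451139  0.205     ]
0.22 [ 0.51660847 -0.273963    0.22      ]
0.235 [ 0.49739452 -0.23341461  0.235     ]
(np.float64(295.4082346404168), np.float64(182.65573747364144))
fork [0.51177527 0.1677643  0.01      ]
[[-0.001 -0.963 -0.271  0.075]
 [ 1.    -0.001  0.     0.001]
 [-0.    -0.271  0.963 -0.166]
 [ 0.     0.     0.     1.   ]]
```

Run:
```python
from h import *
for n,p in(('side',(338,162)),('scene',(419,142))):
    c=viewer.calibration(n);V=np.array(c['view']);print(atz(c,V,*p,.01))
```

```text
[ 0.68422384 -1.07742777  0.01      ]
[ 0.65983187 -1.06647344  0.01      ]
```

Emit:
{"name": "carry_out", "arguments": {"commands": [[0,0,4,0,0,0],[0,0,8,0,0,0],[2,1.5,10,0,0,0],[5,4,11,0,0,0],[8,6,11,0,0,0]]}}

```text
clock: 0.52
tool_pos: [0.2639, -0.4589, 0.3316]
ee_rot: [3.137, -0.0, 0.337]
ft_force: [1.2, -0.2, 0.1]
finger_gap: 0.997
gripper_force: 0.0
```

The pole is far away, so the path is clear. I need about +25.3 cm in x, +18.4 cm in y and −2 cm in z.

Emit:
{"name": "carry_out", "arguments": {"commands": [[3,2.2,0,0,0,0],[6,4.4,0,0,0,0],[9,6.6,0,0,0,0],[12,8.8,0,0,0,0],[15,11,0,0,0,0]]}}

```text
clock: 0.93
tool_pos: [0.4144, -0.347, 0.3283]
ee_rot: [-3.141, 0.0, 0.34]
ft_force: [-0.7, -0.7, -0.2]
finger_gap: 1.0
gripper_force: 0.0
```

Emit:
{"name": "carry_out", "arguments": {"commands": [[3,2.2,-1,0,0,0],[6,4.4,-1,0,0,0],[9,6.6,-1,0,0,0],[10,7.3,-1,0,0,0],[10,7.3,-1,0,0,0]]}}

```text
clock: 1.35
tool_pos: [0.5153, -0.2731, 0.3178]
ee_rot: [-3.14, 0.0, 0.344]
ft_force: [-1.4, 0.1, -0.5]
finger_gap: 1.002
gripper_force: 0.0
```

Run:
```python
from h import *
o=manip.get_obs();cv2.imwrite("pics/w1.png",viewer.get_image("wrist"))
s=viewer.get_image("scene");cv2.imwrite("pics/scene1.png",cv2.resize(s[100:300,200:400],None,fx=3,fy=3))
print(o['clock'],o['tool_pos'],o['ee_rot'])
c=viewer.calibration('wrist');V=wristV(c,o);print(proj(c,V,(.517,-.275,.22)));np.savez('w1.npz',V=V)
```

```text
1.35 [ 0.51529756 -0.27312857  0.31776863] [-3.14004572e+00  7.05704436e-06  3.44225801e-01]
(np.float64(281.2255072923393), np.float64(213.19884943464538))
```

View pics/w1.png

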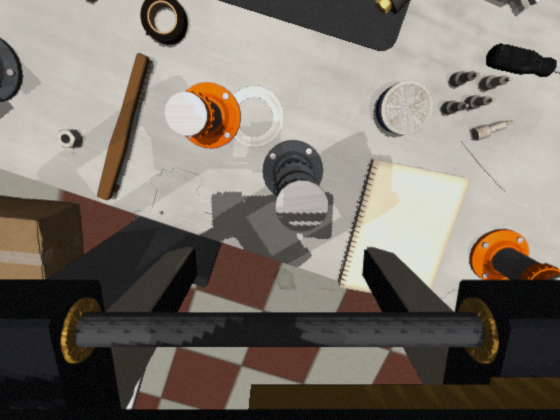

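The wrist picture shows the disc centred near (302,206) and about 52 px wide, with the grey foot near (293,166). I'll triangulate it against the side ray.

Run:
```python
from h import *
V=np.load('w1.npz')['V'];c=viewer.calibration('wrist');p,d=ray(c,V,302,206)
cs=viewer.calibration('side');p2,d2=ray(cs,np.array(cs['view']),299,171.5)
s=np.linalg.lstsq(np.c_[d,-d2],p2-p,rcond=None)[0]
print(p+d*s[0],p2+d2*s[1],'size',52*s[0]/c['fx'],'foot',atz(c,V,293,166,.01))
```

```text
[ 0.52721285 -0.29045672  0.21274579] [ 0.52503244 -0.29174063  0.21342355] size 0.0449666237341093 foot [ 0.53468561 -0.28795914  0.01      ]
```

The disc is at (0.527, −0.290, 0.213). The height, the size (45 mm) and the vertical axis down to the foot all agree. I'll shut the fingers, centre over it and go down.

Emit:
{"name": "carry_out", "arguments": {"commands": [[1.2,-1.7,0,0,0,0],[1.2,-1.7,-1,0,0,0],[1.2,-1.7,-2,0,0,0],[1.2,-1.7,-3,0,0,0],[1.2,-1.7,-4,0,0,0]], "jaw": 0, "grip_force": 20}}

```text
clock: 1.87
tool_pos: [0.524, -0.2925, 0.2771]
ee_rot: [-3.14, 0.001, 0.339]
ft_force: [-0.2, -0.5, 0.4]
finger_gap: 0.69
gripper_force: 0.0
```

Emit:
{"name": "carry_out", "arguments": {"commands": [[0,0,-1,0,0,0],[0,0,-2,0,0,0],[0,0,-3,0,0,0],[0,0,-4,0,0,0],[0,0,-4,0,0,0]]}}

```text
clock: 2.28
tool_pos: [0.5244, -0.2917, 0.2359]
ee_rot: [-3.138, 0.002, 0.34]
ft_force: [-0.3, -0.3, 0.2]
finger_gap: 0.332
gripper_force: 0.0
```

Run:
```python
from h import *
w=viewer.get_image("wrist");s=viewer.get_image("side")[130:250,240:360]
cv2.imwrite("pics/c2.png",np.hstack([cv2.resize(w,(480,360)),cv2.resize(s,(320,320))[:,:].copy() if 0 else cv2.resize(s,(320,360))]))
```

```text
(no output)
```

View pics/c2.png

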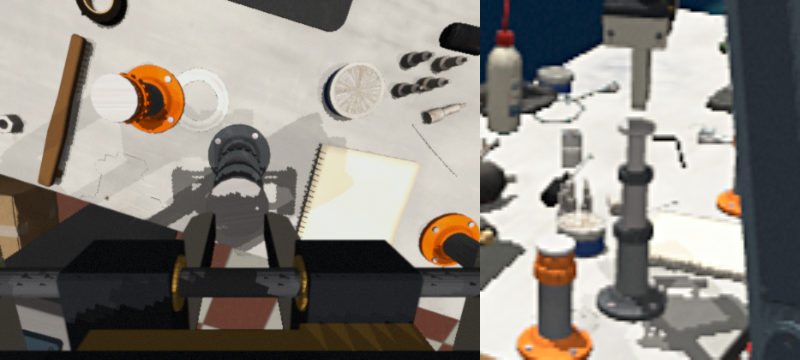

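The fingers are centred on the disc, with a small gap above it and still closing. I'll let them shut and then press down.

Emit:
{"name": "carry_out", "arguments": {"commands": [[0.2,0.1,0,0,0,0],[0.2,0.1,0,0,0,0],[0.2,0.1,0,0,0,0],[0.2,0.1,0,0,0,0],[0.2,0.1,0,0,0,0]]}}

```text
clock: 2.8
tool_pos: [0.5275, -0.2916, 0.239]
ee_rot: [3.141, -0.0, 0.34]
ft_force: [0.0, -0.1, -0.1]
finger_gap: 0.006
gripper_force: 0.0
```

Emit:
{"name": "carry_out", "arguments": {"commands": [[0,0,-0.5,0,0,0],[0,0,-1,0,0,0],[0,0,-1.5,0,0,0],[0,0,-2,0,0,0],[0,0,-2.5,0,0,0]]}}

```text
clock: 3.22
tool_pos: [0.5272, -0.2914, 0.213]
ee_rot: [-3.141, 0.0, 0.34]
ft_force: [-0.8, 1.0, 4.5]
finger_gap: 0.005
gripper_force: 2.1
```

Emit:
{"name": "carry_out", "arguments": {"commands": [[0,0,-0.5,0,0,0],[0,0,-1,0,0,0],[0,0,-1.5,0,0,0],[0,0,-2,0,0,0],[0,0,-2.5,0,0,0]]}}

```text
clock: 3.63
tool_pos: [0.5272, -0.2914, 0.1883]
ee_rot: [-3.141, 0.0, 0.34]
ft_force: [-2.2, 1.3, 4.4]
finger_gap: 0.003
gripper_force: 2.1
```

Contact came near 0.213 and the inner tube is sliding at about 4.4 N. I'll keep going.

Emit:
{"name": "carry_out", "arguments": {"commands": [[0,0,-0.4,0,0,0],[0,0,-0.8,0,0,0],[0,0,-1.2,0,0,0],[0,0,-1.6,0,0,0],[0,0,-2,0,0,0]]}}

```text
clock: 4.05
tool_pos: [0.5272, -0.2915, 0.1689]
ee_rot: [3.142, 0.0, 0.34]
ft_force: [-3.4, 2.0, 8.4]
finger_gap: 0.005
gripper_force: 4.3
```

Emit:
{"name": "carry_out", "arguments": {"commands": [[0,0,-0.4,0,0,0],[0,0,-0.8,0,0,0],[0,0,-1.2,0,0,0],[0,0,-1.6,0,0,0],[0,0,-2,0,0,0]]}}

```text
clock: 4.47
tool_pos: [0.5272, -0.2915, 0.1491]
ee_rot: [3.141, -0.0, 0.34]
ft_force: [-3.9, 2.7, 8.9]
finger_gap: 0.005
gripper_force: 4.3
```

The force has risen to 9 N: the inner tube is home and the middle tube is moving.

Emit:
{"name": "carry_out", "arguments": {"commands": [[0,0,-0.4,0,0,0],[0,0,-0.8,0,0,0],[0,0,-1.2,0,0,0],[0,0,-1.6,0,0,0],[0,0,-2,0,0,0]]}}

```text
clock: 4.88
tool_pos: [0.5272, -0.2915, 0.129]
ee_rot: [3.141, -0.0, 0.34]
ft_force: [-3.0, 2.5, 9.5]
finger_gap: 0.006
gripper_force: 4.3
```

Emit:
{"name": "carry_out", "arguments": {"commands": [[0,0,-0.2,0,0,0],[0,0,-0.4,0,0,0],[0,0,-0.6,0,0,0],[0,0,-0.7,0,0,0]]}}

```text
clock: 5.22
tool_pos: [0.5273, -0.2915, 0.1221]
ee_rot: [3.141, -0.0, 0.34]
ft_force: [-6.0, 4.0, 16.5]
finger_gap: 0.002
gripper_force: 8.1
```

Emit:
{"name": "carry_out", "arguments": {"commands": [[0,0,-0.1,0,0,0],[0,0,-0.1,0,0,0]]}}

```text
clock: 5.38
tool_pos: [0.5273, -0.2915, 0.1221]
ee_rot: [3.141, -0.0, 0.34]
ft_force: [-5.6, 3.5, 14.2]
finger_gap: 0.005
gripper_force: 7.0
```

Emit:
{"name": "carry_out", "arguments": {"commands": [[0,0,-0.2,0,0,0],[0,0,-0.3,0,0,0],[0,0,-0.3,0,0,0]]}}

```text
clock: 5.63
tool_pos: [0.5274, -0.2916, 0.1218]
ee_rot: [3.139, -0.001, 0.34]
ft_force: [-10.2, 6.7, 29.8]
finger_gap: 0.003
gripper_force: 14.8
```

A firm stop at z = 0.122 with 30 N. I'll retreat straight up and check.

Emit:
{"name": "carry_out", "arguments": {"commands": [[0,0,1,0,0,0],[0,0,3,0,0,0],[0,0,6,0,0,0],[0,0,9,0,0,0],[0,0,12,0,0,0]]}}

```text
clock: 6.05
tool_pos: [0.5274, -0.2916, 0.238]
ee_rot: [-3.141, 0.0, 0.34]
ft_force: [0.8, -0.5, 0.7]
finger_gap: 0.005
gripper_force: 0.0
```

Emit:
{"name": "carry_out", "arguments": {"commands": [[0,0,2,0,0,0],[0,0,4,0,0,0],[0,0,4,0,0,0],[0,0,4,0,0,0]]}}

```text
clock: 6.38
tool_pos: [0.528, -0.2921, 0.278]
ee_rot: [3.139, -0.001, 0.34]
ft_force: [0.0, 0.3, -0.9]
finger_gap: 0.006
gripper_force: 0.0
```

Run:
```python
from h import *
s=viewer.get_image("side")[150:310,190:350]
cv2.imwrite("pics/c3.png",cv2.resize(s,(600,600),interpolation=2))
c=viewer.calibration('side');V=np.array(c['view'])
print(proj(c,V,(.527,-.291,.122)),proj(c,V,(.527,-.291,.1)))
```

```text
(np.float64(297.38438461489903), np.float64(197.7572760764507)) (np.float64(297.1588553814237), np.float64(203.89182056628033))
```

View pics/c3.png

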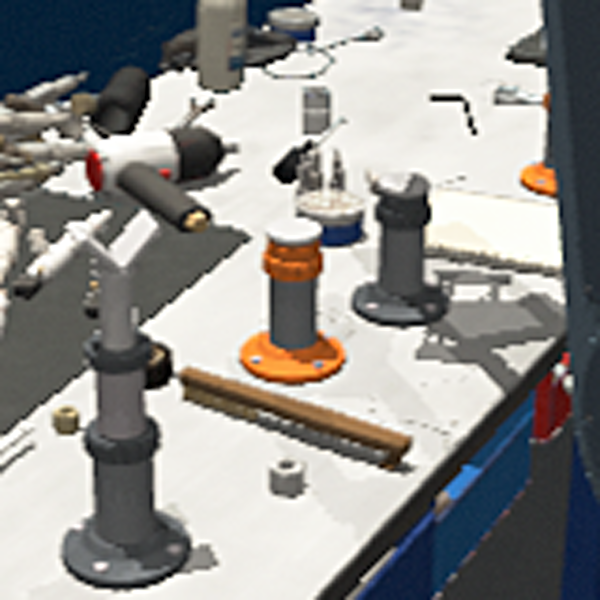

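The flat prop is fully collapsed, with its disc at about side pixel (297,198) as predicted. The V prop is untouched.

```bash
python3 -c "
from workcell import hand_in
print(hand_in())"
```

```text
the job is handed in; nothing more can be done
None
```

The flat-topped prop is fully collapsed, inner tube first and then the middle one; the disc top stopped firmly at 122 mm, the V-rest prop was not touched, and the job was handed in at about 6.4 s on the robot's clock.

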